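# Snug a filter housing cover crosswise

### The arm

A 6-joint arm with a two-finger parallel gripper is mounted at the origin on a cart in front of the work surface, level with it; the furniture and walls round the work are solid. World frame = base frame: x ahead of the robot, y to its left, z up, the work surface at z = 0. Lengths are in mm, angles in rad, forces in N, time in s.
With the tool pointing down it reaches from about 275 to 825 mm from the base axis. Payload 4.9 kg.
Tool frame: the origin (TCP) lies at the very end of the fingers, on their centre line; the grasp point (between the pads) lies 19 mm behind it; z points along the fingers, y is the direction in which the jaws open and shut (so a half turn about z gives the same grasp; the last joint's range is limited). The gripper opens to 85 mm and grips with 20 to 120 N. Pads are 22 mm wide; open, the fingers measure 114 mm over their backs; the gripper's body (76 mm by 85 mm) begins 54 mm behind the grasp point. The pads swing forward as they close: fully open they stand 13 mm farther back than shut.
Start: joints at [1.152, 0.326, -0.193, 1.052, 0, 1.437], TCP at [154.525, 527.864, 231.281] pointing down, gripper open.
Joint ranges: [-2.65, 2.65], [-0.97, 1.79], [-1.3, 1.35], [-1.93, 2.1], [-1.47, 1.37], [-3.14, 3.14]. Speed limits (rad/s): [2.57, 2.57, 3.14, 3.14, 3.14, 3.14].

### API

Orientations are given as [roll, pitch, yaw] about the fixed x, y, z axes, in that order (R = Rz(yaw) Ry(pitch) Rx(roll)).
In Python, from bench import bot, solve_ik, imaging gives the robot as it stands. Calls block until the motion is done:
- bot.move_ptp(position, orientation): joint-space move of the TCP to a pose.
- bot.movel(position, rot=None, max_speed=150, threshold=None): straight line of the TCP; rot=None keeps the orientation; max_speed is the mean speed in mm/s. With threshold (N) it stops when the force on the tool has changed by that much, and returns True; else False.
- bot.move_j(angles): joint-space move.
- bot.grip(opening, effort=None): opening from 0.0 (shut) to 1.0 (fully open); effort is the grip in N (None keeps the last); returns when the fingers have stopped.
- bot.dwell(seconds).
- solve_ik(position, orientation): joint angles nearest the present ones, or None.
- bot.get_state(): the state.
- imaging.capture(name): name is "side" or "top"; returns the picture (480x640x3 uint8, blue, green, red); there is no depth.
- imaging.camera_model(name): a dict with "K" (3x3 intrinsics, pixels), "k1" (the pictures are not rectified: a ray, as slopes to the right and down, at radius r is drawn at 1 + k1 r^2 times it, then the intrinsics apply), "position" and "rotation" of the camera in the world. Camera axes: x right, y up, looking along -z (the intrinsics and any distortion apply to the point x, -y, -z); pixel columns grow to the right and rows downward; lengths in mm; the calibration is good to about 2 mm. A picture is of the moment at which its call begins. camera_model takes no time and is no camera call.
A pose or a line that the arm cannot do raises bot.IKError and nothing moves.
- bot.sign_off(): hands the job in, once; it reports no verdict.
The state is a dict: "t": time; "qpos": joint angles; "joint_velocities": joint speeds; "effort": joint torques, N m; "tcp_pos": TCP position; "orientation": TCP orientation; "contact_force": force on the tool from outside, world axes, zero at the start; "wrist_torque": the same for the moment, N m; "opening": opening from 0.0 (shut) to 1.0 (fully open).
Only numpy, scipy, OpenCV 4.12 (cv2) and the standard library are available. Lean on these libraries where they do the work, as an engineer would, in place of code of your own. Each camera call takes 0.05 s, during which the arm holds its last target.

### The job

Snug down the round cover of the polisher's filter housing so that it seats evenly: the knob with the yellow dot is already tight and the far side still stands up a little, so next turn the knob diagonally across from it clockwise all the way home to its stop, and only then the other two, one after the other. Each knob is home when its bar points at the red marks beside it, parallel to the bar of the yellow-dotted knob; let go of everything at the end.

Things in the scene. Friction and masses are not known exactly. Their poses are not given: they have to be found in the camera images.
- knob_1_bar (a point): The tight knob, with a yellow dot on top; it no longer turns and its bar shows the home direction of all four. Black bar 48 mm long, 14 thick, 26 high, a white line along its top, underside 17 mm above the cover on a 28 mm round collar. Point: middle of the bar, half-way up; x along the bar, z up.
- knob_2_bar (a point): Black bar knob like knob_1 but loose: its bar stands 50 to 72 degrees anticlockwise (from above) of home. Turns clockwise (0.1 N m friction), stays where left, has a solid stop at home: bar parallel to knob_1's, pointing at the two red marks on the cover beside it. Neighbour of knob_1, 88 mm off. Point: middle of the bar, half-way up; x along the bar, z up.
- knob_3_bar (a point): Black bar knob like knob_1 but loose: its bar stands 50 to 72 degrees anticlockwise (from above) of home. Turns clockwise (0.1 N m friction), stays where left, has a solid stop at home: bar parallel to knob_1's, pointing at the two red marks on the cover beside it. Diagonally across from knob_1. Point: middle of the bar, half-way up; x along the bar, z up.
- knob_4_bar (a point): Black bar knob like knob_1 but loose: its bar stands 50 to 72 degrees anticlockwise (from above) of home. Turns clockwise (0.1 N m friction), stays where left, has a solid stop at home: bar parallel to knob_1's, pointing at the two red marks on the cover beside it. Other neighbour of knob_1. Point: middle of the bar, half-way up; x along the bar, z up.
- housing: Fixed round filter housing: grey pot with a flat grey cover 184 mm across, top of cover 56 mm above the desk when seated; it starts tipped about 2 degrees, up to 5 mm high across from knob_1, and knob_3 draws it flat; four bar knobs stand on it at the corners of an 88 mm square, bars centred about 85 mm above the desk. Origin: centre of the underside. Stands at any yaw.

How it is judged:
By the outcome, as a careful person would: the job done as asked, in the order asked, and still so for the second after the job is handed in, with the robot touching nothing.
It also fails if it takes over 48 s, if anything falls off the work surface, if the arm or the gripper's body presses on something with over 40 N, if the wrist force passes 120 N, or if a joint passes its speed limit or range.

## Working session

There is one attempt and no reset: what is moved stays moved. The work goes in short steps, each a Python script; the robot and the scene stay as the last script left them, time stands still between calls to the robot, and variables do not carry over. Pictures are saved under pics/ and viewed, and the job is handed in when it is done.

```bash
mkdir -p pics
python3 - <<'E'
from bench import bot, solve_ik, imaging
import cv2
for n in ("top","side"):
    cv2.imwrite(f"pics/{n}0.png",imaging.capture(n)); print(n,imaging.camera_model(n))
s=bot.get_state(); print({k:s[k] for k in("t","tcp_pos","orientation","opening")})
E
```

```text
top {'K': array([[578.20971498,   0.        , 317.71077106],
       [  0.        , 578.20971498, 245.18791244],
       [  0.        ,   0.        ,   1.        ]]), 'k1': -0.1690502768804208, 'position': array([ 378.56259021, -223.78864886,  920.70538925]), 'rotation': array([ 0.14221886, -0.00188064, -1.54459979])}
side {'K': array([[524.87236366,   0.        , 317.47954206],
       [  0.        , 524.87236366, 238.3180312 ],
       [  0.        ,   0.        ,   1.        ]]), 'k1': -0.04639420689651923, 'position': array([320.40784954, 541.8126702 , 384.7000094 ]), 'rotation': array([ 1.21019266,  0.02059967, -2.93351382])}
{'t': 0.1, 'tcp_pos': array([154.28993564, 527.36723566, 230.56284741]), 'orientation': array([-3.14001552e+00, -2.11904464e-04,  2.85684289e+00]), 'opening': 0.9981109557305065}
```

View pics/top0.png

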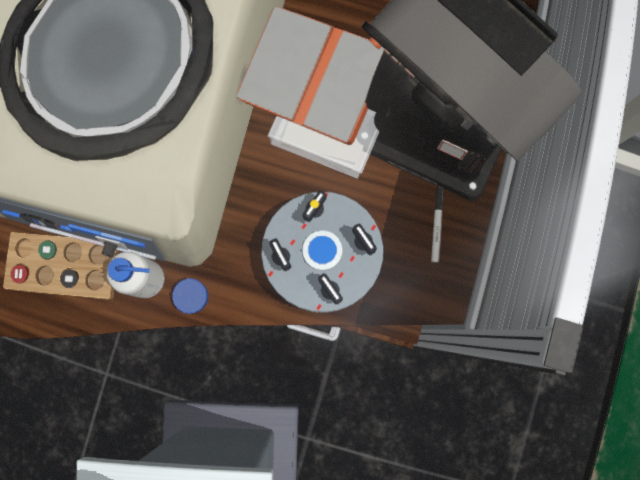

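View pics/side0.png

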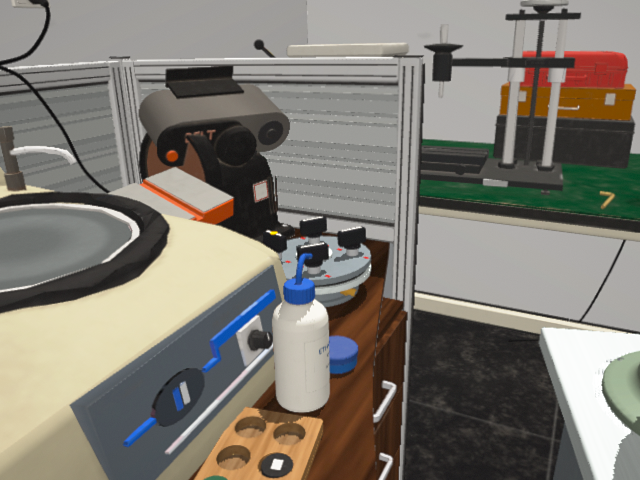

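The top view shows the cover at about (322,250). Yellow dot at (315,204), its diagonal knob_3 at (330,289), the others at (279,254) and (364,239). Now I'll measure them.

```bash
cat > h.py <<'E'
import numpy as np, cv2
from scipy.spatial.transform import Rotation as R
from bench import bot, solve_ik, imaging
def ray(n,uv):
    m=imaging.camera_model(n);K=m["K"]
    D=np.array([m["k1"],0,0,0,0.])
    p=cv2.undistortPoints(np.array(uv,float).reshape(-1,1,2),K,D).reshape(-1,2)
    d=np.c_[p[:,0],-p[:,1],-np.ones(len(p))]
    return m["position"],d@R.from_euler('xyz',m["rotation"]).as_matrix().T
def onplane(n,uv,z):
    c,d=ray(n,uv); return c+d*((z-c[2])/d[:,2])[:,None]
def proj(n,P):
    m=imaging.camera_model(n);K=m["K"]
    q=(np.atleast_2d(P)-m["position"])@R.from_euler('xyz',m["rotation"]).as_matrix()
    s=np.c_[q[:,0],-q[:,1]]/-q[:,2:]
    s=s*(1+m["k1"]*(s**2).sum(1))[:,None]
    return s@K[:2,:2].T+K[:2,2]
def lines(img,box,ztop=98):
    """white lines atop the bars: centre & yaw (deg) in world"""
    x0,y0,x1,y1=box
    g=img[y0:y1,x0:x1].astype(int)
    m=((g.min(2)>190)).astype(np.uint8)
    n,l,st,c=cv2.connectedComponentsWithStats(m,connectivity=8)
    out=[]
    for i in range(1,n):
        ys,xs=np.nonzero(l==i)
        if len(xs)<12: continue
        P=onplane('top',np.c_[xs+x0,ys+y0],ztop)[:,:2]
        mu=P.mean(0);u,s,v=np.linalg.svd(P-mu)
        out.append((len(xs),(xs.mean()+x0,ys.mean()+y0),mu,np.degrees(np.arctan2(v[0,1],v[0,0]))%180,s[:2]/np.sqrt(len(xs))))
    return out
E
python3 - <<'E'
from h import *
im=cv2.imread("pics/top0.png")
np.set_printoptions(precision=1,suppress=True)
for o in lines(im,(255,185,392,320)): print(o)
hsv=cv2.cvtColor(im,cv2.COLOR_BGR2HSV)
sub=np.zeros(im.shape[:2],np.uint8);sub[185:320,258:390]=1
red=((hsv[...,1]>130)&((hsv[...,0]<8)|(hsv[...,0]>172))&(hsv[...,2]>120)&(sub>0)).astype(np.uint8)
n,l,st,c=cv2.connectedComponentsWithStats(red)
for i in range(1,n):
    if st[i,4]>2: print('red',st[i,4],c[i],onplane('top',[c[i]],57)[0])
yel=((hsv[...,1]>150)&(abs(hsv[...,0].astype(int)-28)<8)&(sub>0)); ys,xs=np.nonzero(yel);print('yel',xs.mean(),ys.mean(),onplane('top',[[xs.mean(),ys.mean()]],98)[0])
bl=((hsv[...,1]>150)&(abs(hsv[...,0].astype(int)-110)<15)&(sub>0)); ys,xs=np.nonzero(bl);print('blue',xs.mean(),ys.mean(),onplane('top',[[xs.mean(),ys.mean()]],57)[0])
cv2.imwrite("pics/topz.png",cv2.resize(im[180:325,250:395],None,fx=4,fy=4,interpolation=cv2.INTER_CUBIC))
si=cv2.imread("pics/side0.png");cv2.imwrite("pics/sidez.png",cv2.resize(si[205:320,240:400],None,fx=5,fy=5,interpolation=cv2.INTER_CUBIC))
E
```

```text
(17, (np.float64(318.88235294117646), np.float64(196.94117647058823)), array([ 567.4, -222.1]), np.float64(150.1887399515861), array([3.3, 0.9]))
(18, (np.float64(309.44444444444446), np.float64(210.16666666666666)), array([ 547.4, -208.9]), np.float64(144.77608135930453), array([3.2, 1. ]))
(53, (np.float64(364.45283018867923), np.float64(237.11320754716982)), array([ 509.9, -289.3]), np.float64(35.30247362460773), array([10.2,  0.9]))
(556, (np.float64(322.44424460431657), np.float64(250.2428057553957)), array([ 489.3, -229.2]), np.float64(169.84363950052605), array([17.7, 17.5]))
(59, (np.float64(279.10169491525426), np.float64(252.49152542372883)), array([ 484.3, -167.1]), np.float64(29.19664453595982), array([10.2,  1. ]))
(59, (np.float64(330.01694915254234), np.float64(287.62711864406776)), array([ 435.8, -241.4]), np.float64(36.16177588741269), array([10.3,  0.9]))
red 10 [303.7 225.6] [ 531.7 -200.1   57. ]
red 11 [373.2 227.1] [ 532.2 -305.7   57. ]
red 9 [292.3 241.7] [ 506.6 -183.7   57. ]
red 8 [351.9 258.2] [ 483.7 -274.1   57. ]
red 10 [270.3 273.4] [ 457.6 -152.2   57. ]
red 9 [340.7 274.4] [ 458.8 -257.7   57. ]
red 10 [318.5 306.5] [ 410.1 -225.8   57. ]
yel 313.9622641509434 203.39622641509433 [ 557.6 -215.2   98. ]
blue 321.89734513274334 249.38407079646018 [ 496.  -228.6   57. ]
```

View pics/topz.png

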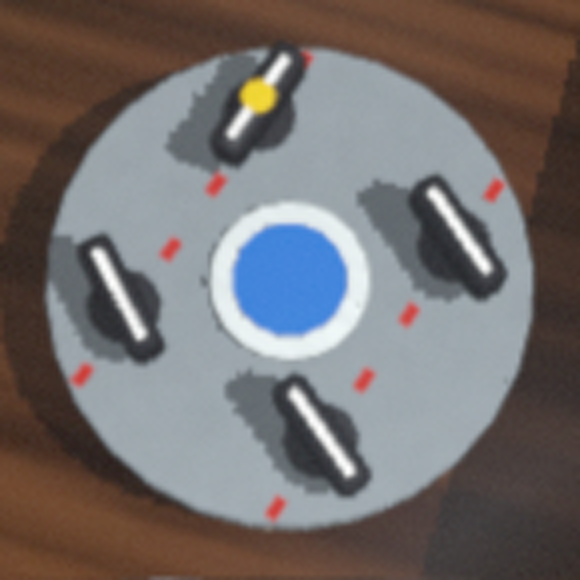

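View pics/sidez.png

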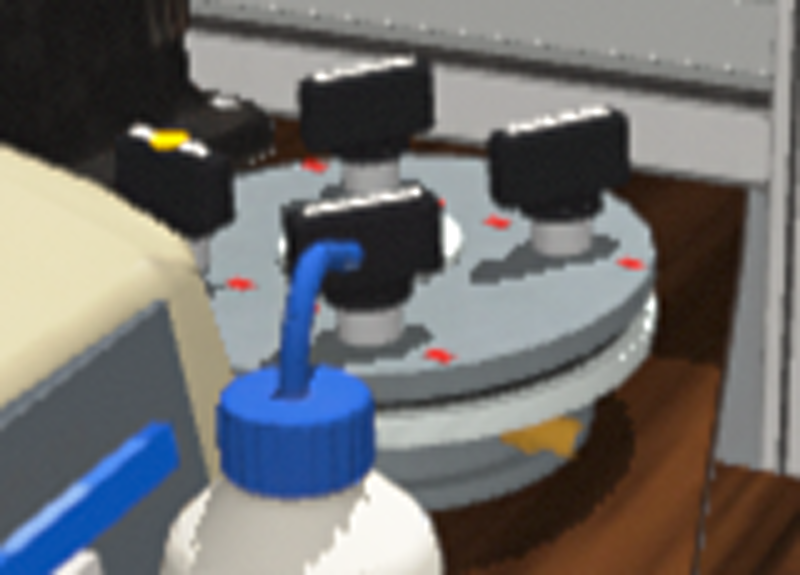

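Bars: knob_3 at (436,-241), bar 36°; one neighbour at (484,-167), 29°; the other at (510,-289), 35°. Home direction is about 147° (the red marks and the knob_1 line agree). Next I'll check the IK and the polisher height for the approach.

Run:
```python
from h import *
np.set_printoptions(precision=2,suppress=True)
for c,a in (((435.5,-241.5),36.2),((483.5,-167.4),29.2),((509.2,-289.5),35.3)):
  for off in (0,180):
    for y in (a+off, (147+off if off else -33)-3):
      for z in (70,200):
        q=solve_ik([*c,z],[np.pi,0,np.radians(y)]); print(c,y,z,None if q is None else np.array(q))
# polisher: top rim near corner & bottle: approx heights; triangulate bottle cap blue & polisher corner
def tri(a,b):
    c1,d1=ray('top',[a]);c2,d2=ray('side',[b]);d1=d1[0];d2=d2[0]
    A=np.c_[d1,-d2];t=np.linalg.lstsq(A,c2-c1,rcond=None)[0]
    return c1+t[0]*d1,c2+t[1]*d2
print(tri((122,268),(300,290)))
for z in (80,150,200): print(z,onplane('top',[(212,200),(190,262),(160,235)],z))
print('side silhouettes at y plane')
c,d=ray('side',[(150,235),(283,262),(225,235)])
for z in (100,150,200,250): print(z,(c+d*((z-c[2])/d[:,2])[:,None]))
```

```text
(435.5, -241.5) 36.2 70 [-0.65  0.41 -0.54  0.62  0.    1.86]
(435.5, -241.5) 36.2 200 [-0.65  0.26 -0.38  0.94  0.    1.86]
(435.5, -241.5) -36 70 [-0.65  0.41 -0.54  0.62  0.    3.12]
(435.5, -241.5) -36 200 [-0.65  0.26 -0.38  0.94  0.    3.12]
(435.5, -241.5) 216.2 70 [-0.65  0.41 -0.54  0.62  0.   -1.29]
(435.5, -241.5) 216.2 200 [-0.65  0.26 -0.38  0.94  0.   -1.29]
(435.5, -241.5) 324 70 [-0.65  0.41 -0.54  0.62  0.    3.12]
(435.5, -241.5) 324 200 [-0.65  0.26 -0.38  0.94  0.    3.12]
(483.5, -167.4) 29.2 70 [-0.48  0.43 -0.51  0.64  0.    2.15]
(483.5, -167.4) 29.2 200 [-0.48  0.28 -0.34  0.95  0.    2.15]
(483.5, -167.4) -36 70 [-0.48  0.43 -0.51  0.64  0.   -2.99]
(483.5, -167.4) -36 200 [-0.48  0.28 -0.34  0.95  0.   -2.99]
(483.5, -167.4) 209.2 70 [-0.48  0.43 -0.51  0.64  0.   -0.99]
(483.5, -167.4) 209.2 200 [-0.48  0.28 -0.34  0.95  0.   -0.99]
(483.5, -167.4) 324 70 [-0.48  0.43 -0.51  0.64  0.   -2.99]
(483.5, -167.4) 324 200 [-0.48  0.28 -0.34  0.95  0.   -2.99]
(509.2, -289.5) 35.3 70 [-0.64  0.54 -0.3   0.73  0.    1.88]
(509.2, -289.5) 35.3 200 [-0.64  0.41 -0.1
[... 335 characters left out ...]
9.2, -289.5) 324 200 [-0.64  0.41 -0.15  1.01  0.    3.13]
(array([451.84,  49.51, 134.29]), array([448.98,  48.99, 133.84]))
80 [[562.99 -62.43  80.  ]
 [468.92 -34.61  80.  ]
 [508.06  13.27  80.  ]]
150 [[547.63 -75.86 150.  ]
 [461.4  -50.36 150.  ]
 [497.28  -6.47 150.  ]]
200 [[536.66 -85.46 200.  ]
 [456.02 -61.61 200.  ]
 [489.57 -20.57 200.  ]]
side silhouettes at y plane
100 [[ 750.85 -169.48  100.  ]
 [ 510.08  -98.04  100.  ]
 [ 630.12 -187.98  100.  ]]
150 [[675.26 -44.56 150.  ]
 [476.77  14.34 150.  ]
 [575.72 -59.81 150.  ]]
200 [[599.66  80.36 200.  ]
 [443.46 126.71 200.  ]
 [521.33  68.36 200.  ]]
250 [[524.06 205.28 250.  ]
 [410.15 239.08 250.  ]
 [466.94 196.53 250.  ]]
```

```bash
cat >> h.py <<'E'
def st(tag=''):
    s=bot.get_state(); o=s["orientation"]
    print(tag,'t%.2f'%s["t"],'tcp',np.round(s["tcp_pos"],1),'yaw%.1f'%(np.degrees(o[2])%360),'F',np.round(s["contact_force"],1),'T',np.round(s["wrist_torque"],2),'op%.3f'%s["opening"],flush=True); return s
def rpy(y): return [np.pi,0,np.radians(y)]
E
python3 - <<'E'
from h import *
bot.move_ptp([120,400,350],rpy(216)); st()
bot.move_ptp([435.5,-241.5,200],rpy(216.2)); st()
bot.grip(0.45,30); st()
bot.movel([435.5,-241.5,115],max_speed=150); st()
bot.movel([435.5,-241.5,72],max_speed=60,threshold=8); st()
cv2.imwrite("pics/top1.png",imaging.capture("top")[140:380,200:500]); cv2.imwrite("pics/side1.png",cv2.resize(imaging.capture("side")[180:340,220:420],None,fx=3.5,fy=3.5))
E
```

```text
t1.02 tcp [120.1 400.2 349.7] yaw215.9 F [-0.5  0.3 -0.3] T [-0.02 -0.01 -0.01] op0.998
 t3.60 tcp [ 435.9 -240.8  200.1] yaw216.3 F [-0.8  0.  -0.4] T [0.   0.02 0.02] op0.997
 t4.12 tcp [ 435.5 -241.5  200. ] yaw216.2 F [-0.9  0.1  0.6] T [-0.01 -0.01  0.03] op0.446
 t4.84 tcp [ 435.9 -241.8  115.5] yaw216.2 F [-0.4  0.1  1.8] T [-0.02 -0.02  0.02] op0.444
 t5.71 tcp [ 435.6 -241.6   72.1] yaw216.2 F [ 0.   0.1 -0.2] T [ 0.01 -0.03 -0.02] op0.444
```

View pics/side1.png

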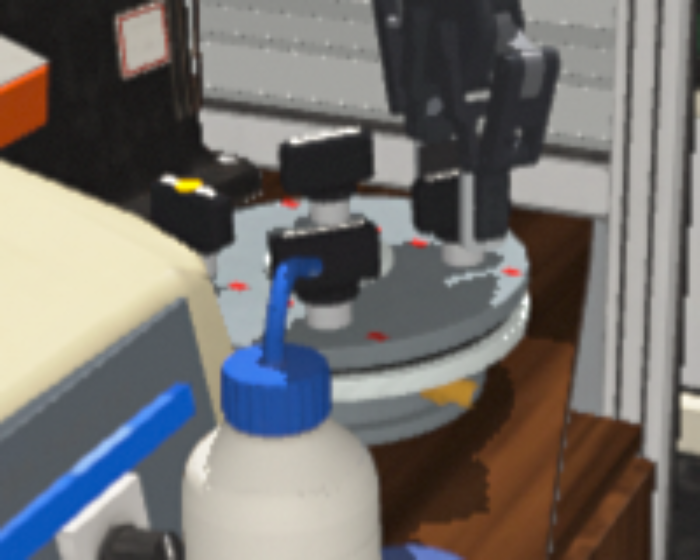

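View pics/top1.png

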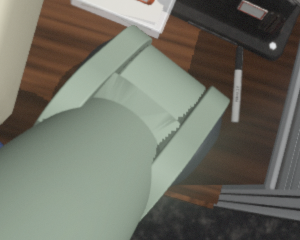

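The side view shows the fingers straddling knob_3's bar (zoomed, about (465,210)) and clear of the cover. Next: close, and start turning.

Run:
```python
from h import *
c=[435.5,-241.5,72]
bot.grip(0.0,30); st('grip')
for y in (206,190): bot.movel(c,rot=rpy(y),max_speed=60); st(y)
```

```text
grip t6.08 tcp [ 435.6 -241.4   72.6] yaw216.2 F [-1.9  1.9  5.8] T [ 0.33  0.26 -0.02] op0.300
206 t6.40 tcp [ 435.6 -241.6   72. ] yaw206.1 F [-0.3  0.4  0.6] T [-0.05 -0.01 -0.11] op0.300
190 t6.83 tcp [ 435.4 -241.9   71.4] yaw190.2 F [  1.   -3.7 -11.1] T [-0.99 -0.49 -0.04] op0.299
```

Run:
```python
from h import *
for y,z in ((190,70.5),(175,69.7),(160,68.8),(150,68)): bot.movel([435.5,-241.5,z],rot=rpy(y),max_speed=60); st((y,z))
```

```text
(190, 70.5) t7.08 tcp [ 435.5 -242.    71.1] yaw190.1 F [-2.3 -3.1  0.5] T [-0.58  0.28  0.04] op0.295
(175, 69.7) t7.49 tcp [ 435.3 -242.2   70.1] yaw175.1 F [-2.6 -4.3  2.3] T [-1.14  0.6  -0.07] op0.297
(160, 68.8) t7.90 tcp [ 435.1 -242.6   69.1] yaw160.1 F [-2.9 -5.5  1.8] T [-1.28  0.83 -0.11] op0.298
(150, 68) t8.22 tcp [ 434.8 -242.7   68.5] yaw150.1 F [-4.1 -4.9  3.1] T [-1.37  1.05 -0.08] op0.295
```

Run:
```python
from h import *
for y in (148,147,146,145,144,143):
    bot.movel([435.0,-242.2,68],rot=rpy(y),max_speed=60); bot.dwell(0.1); s=st(y)
    if abs(s["wrist_torque"][2])>0.6: break
```

```text
148 t8.57 tcp [ 434.8 -242.8   68.4] yaw148.1 F [-3.7 -4.6  3. ] T [-1.09  0.86 -0.04] op0.297
147 t8.93 tcp [ 434.7 -242.8   68.3] yaw147.1 F [-2.9 -4.8  2.8] T [-1.16  0.82  0.04] op0.298
146 t9.28 tcp [ 434.8 -242.8   68.3] yaw146.1 F [-4.4 -5.2  2.5] T [-1.16  0.77  0.16] op0.299
145 t9.62 tcp [ 434.7 -242.9   68.3] yaw145.2 F [-3.5 -4.2  2.6] T [-1.15  0.87  0.3 ] op0.299
144 t9.97 tcp [ 434.7 -242.8   68.3] yaw144.2 F [-3.4 -5.5  2.1] T [-1.21  0.88  0.48] op0.299
143 t10.32 tcp [ 435.6 -243.5   68.4] yaw143.1 F [-2.2 -5.4  1.1] T [-1.42  0.41 -0.11] op0.296
```

Run:
```python
from h import *
bot.grip(0.5); st()
bot.movel([435.0,-242.2,125],max_speed=150); st()
bot.move_ptp([483.5,-167.4,200],rpy(209.2)); st()
cv2.imwrite("pics/side2.png",cv2.resize(imaging.capture("side")[180:340,220:420],None,fx=3.5,fy=3.5))
im=imaging.capture("top");cv2.imwrite("pics/top2.png",cv2.resize(im[150:350,220:420],None,fx=3,fy=3))
```

```text
t10.63 tcp [ 435.1 -241.3   67.8] yaw143.1 F [-0.3  0.6 -0.1] T [-0.06 -0.   -0.04] op0.494
 t11.17 tcp [ 435.  -242.   124.8] yaw143.0 F [0.4 0.  0.5] T [-0.    0.    0.01] op0.498
 t12.09 tcp [ 482.8 -167.2  198.8] yaw209.1 F [-0.5  0.3  0.5] T [ 0.02 -0.07  0.05] op0.497
```

View pics/side2.png

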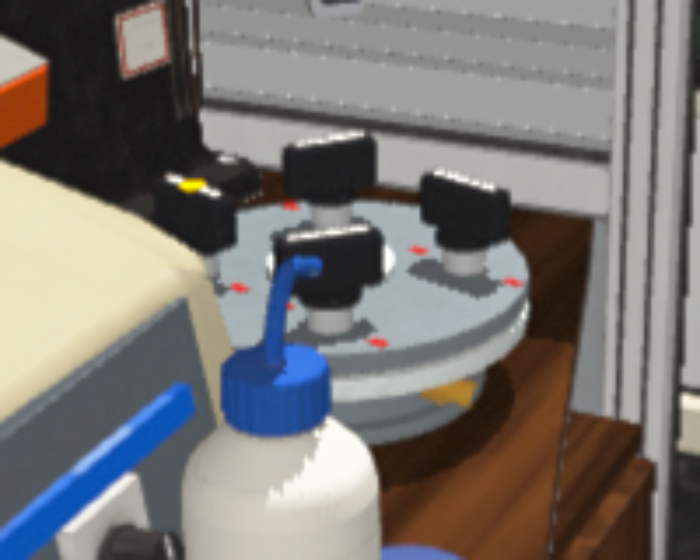

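View pics/top2.png

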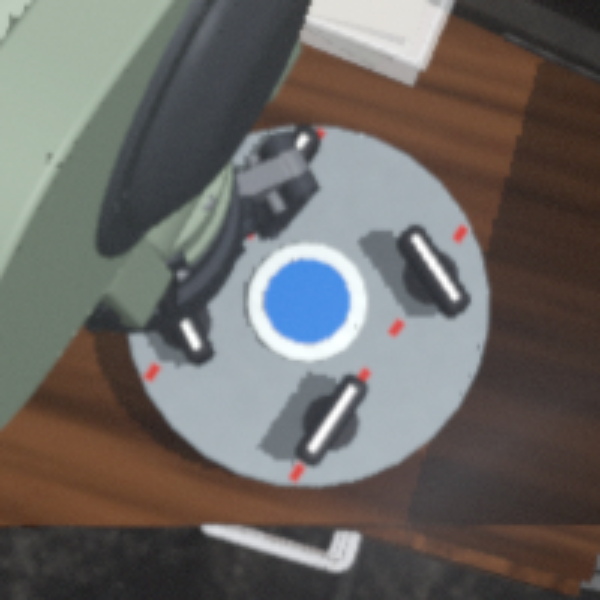

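Knob_3 at zoomed (332,420) points at its marks and the cover lies flat. I'll check that angle in numbers, then turn the near neighbour.

```bash
cat >> h.py <<'E'
def turn(c,y0,home=147,z=68):
    bot.movel([*c,110],rot=rpy(y0),max_speed=150)
    if bot.movel([*c,z],max_speed=60,threshold=8): st('CONTACT'); return
    bot.grip(0.0,30); s=st('grip')
    for y in (y0-22,y0-44,home+2): bot.movel([*c,z],rot=rpy(y),max_speed=60); s=st(y)
    best=0;base=s["wrist_torque"][2]
    for y in (147,146,145,144,143):
        bot.movel([*c,z],rot=rpy(y),max_speed=60); bot.dwell(0.1); s=st(y)
        if s["wrist_torque"][2]-base>0.45: break
E
python3 - <<'E'
from h import *
np.set_printoptions(precision=1,suppress=True)
im=imaging.capture("top")
for o in lines(im,(255,185,392,320),96): print(o)
turn((483.2,-167.6),209.2)
E
```

```text
(59, (np.float64(365.10169491525426), np.float64(239.22033898305085)), array([ 507.2, -290.5]), np.float64(34.93791088561443), array([10.2,  1. ]))
(577, (np.float64(322.9185441941074), np.float64(250.55112651646448)), array([ 489.1, -229.9]), np.float64(18.304347005251373), array([17.9, 17.7]))
(23, (np.float64(283.2173913043478), np.float64(261.17391304347825)), array([ 472.2, -173.3]), np.float64(29.415538921401122), array([4., 1.]))
(72, (np.float64(330.0138888888889), np.float64(289.5833333333333)), array([ 433.2, -241.5]), np.float64(147.5294239556998), array([10.2,  1.2]))
grip t14.14 tcp [ 483.4 -167.6   68.6] yaw209.2 F [-0.6  0.4  5.6] T [ 0.2  0.2 -0. ] op0.303
187.2 t14.68 tcp [ 483.7 -168.2   68.5] yaw187.3 F [ 0.1 -0.6  4.8] T [-0.1  0.2 -0.1] op0.297
165.2 t15.21 tcp [ 483.6 -168.9   68.5] yaw165.4 F [-2.2 -4.   6.3] T [-0.7  0.3 -0. ] op0.297
149 t15.64 tcp [ 483.5 -169.4   68.6] yaw149.1 F [-2.  -5.1  6.1] T [-1.   0.4 -0. ] op0.296
147 t15.99 tcp [ 483.5 -169.5   68.6] yaw147.1 F [-1.6 -4.6  5.5] T [-1.   0.5  0.1] op0.299
146 t16.34 tcp [ 483.4 -169.5   68.6] yaw146.2 F [-2.9 -4.7  5.3] T [-1.1  0.5  0.1] op0.297
145 t16.69 tcp [ 483.4 -169.5   68.6] yaw145.2 F [-1.9 -5.2  5.9] T [-1.1  0.4  0.3] op0.299
144 t17.04 tcp [ 483.4 -169.5   68.5] yaw144.2 F [-2.5 -5.6  5.7] T [-1.2  0.5  0.5] op0.299
```

Knob_3 measures 147.5° and this one has hit its stop with rising torque. On to the last knob, which now sits at (507,-290), bar 34.9°.

Run:
```python
from h import *
np.set_printoptions(precision=2,suppress=True)
bot.grip(0.5); bot.movel([483.2,-167.6,125],max_speed=150); st()
bot.movel([483.2,-167.6,170],max_speed=150)
bot.move_ptp([508,-290.2,150],rpy(215)); st()
turn((508,-290.2),215)
```

```text
t17.88 tcp [ 483.1 -167.4  124.7] yaw144.0 F [ 0.5 -0.2  0. ] T [-0.03 -0.01  0.01] op0.499
 t19.60 tcp [ 507.6 -289.7  149.3] yaw215.0 F [-0.4  0.3 -0.9] T [-0.03  0.06  0.06] op0.499
grip t21.17 tcp [ 508.1 -290.    68.7] yaw215.0 F [-1.1  1.2  5.1] T [0.45 0.4  0.01] op0.294
193 t21.70 tcp [ 508.1 -290.2   68.7] yaw193.0 F [-1.5  1.3  5.1] T [0.39 0.36 0.04] op0.299
171 t22.23 tcp [ 508.1 -290.4   68.6] yaw171.0 F [-1.7  1.9  5.8] T [ 0.33  0.4  -0.01] op0.294
149 t22.77 tcp [ 508.1 -290.6   68.7] yaw149.0 F [-2.4  1.3  4.5] T [0.2  0.41 0.02] op0.304
147 t23.12 tcp [ 508.1 -290.6   68.7] yaw147.0 F [-1.5  1.6  5.1] T [ 0.21  0.48 -0.02] op0.297
146 t23.47 tcp [ 508.  -290.6   68.6] yaw146.0 F [-1.6 -0.2  4.5] T [0.21 0.39 0.16] op0.294
145 t23.82 tcp [ 508.1 -290.6   68.7] yaw145.0 F [-2.2  0.9  5. ] T [0.14 0.5  0.3 ] op0.299
144 t24.17 tcp [ 508.  -290.6   68.7] yaw144.1 F [-1.9  1.2  5.1] T [0.12 0.46 0.51] op0.299
```

Run:
```python
from h import *
np.set_printoptions(precision=1,suppress=True)
bot.grip(0.5); bot.movel([508,-290.2,200],max_speed=150); st()
bot.move_ptp([300,-50,330],rpy(180)); st()
im=imaging.capture("top")
for o in lines(im,(255,185,392,320),96): print(o)
cv2.imwrite("pics/top3.png",cv2.resize(im[150:350,220:420],None,fx=3,fy=3))
cv2.imwrite("pics/side3.png",cv2.resize(imaging.capture("side")[180:340,220:420],None,fx=3.5,fy=3.5))
```

```text
t25.51 tcp [ 507.5 -289.8  199. ] yaw144.0 F [-0.6  0.3  0.1] T [ 0.  0. -0.] op0.500
 t26.80 tcp [300.7 -50.5 329.8] yaw180.0 F [-0.   0.4  0.9] T [0. 0. 0.] op0.503
(17, (np.float64(319.11764705882354), np.float64(198.05882352941177)), array([ 566.2, -222.5]), np.float64(150.17731679027264), array([3.3, 0.9]))
(21, (np.float64(309.76190476190476), np.float64(211.33333333333334)), array([ 546.1, -209.4]), np.float64(149.00645165829582), array([3.6, 1. ]))
(57, (np.float64(364.6842105263158), np.float64(238.8421052631579)), array([ 507.7, -289.9]), np.float64(147.4674018946743), array([10.2,  1. ]))
(550, (np.float64(322.5618181818182), np.float64(250.57090909090908)), array([ 489.1, -229.4]), np.float64(8.597787734301761), array([18. , 17.5]))
(63, (np.float64(279.3333333333333), np.float64(254.63492063492063)), array([ 481.5, -167.4]), np.float64(147.21335038561244), array([10.6,  1. ]))
(63, (np.float64(330.1111111111111), np.float64(289.3333333333333)), array([ 433.5, -241.6]), np.float64(147.8442476647562), array([10.4,  1. ]))
```

View pics/top3.png

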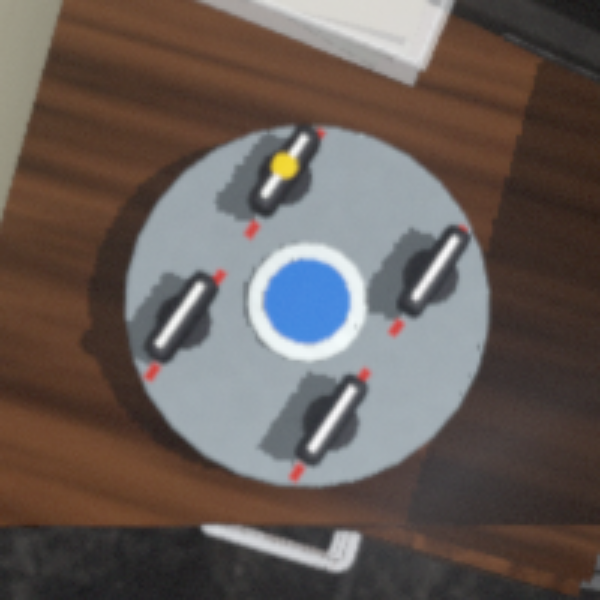

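View pics/side3.png

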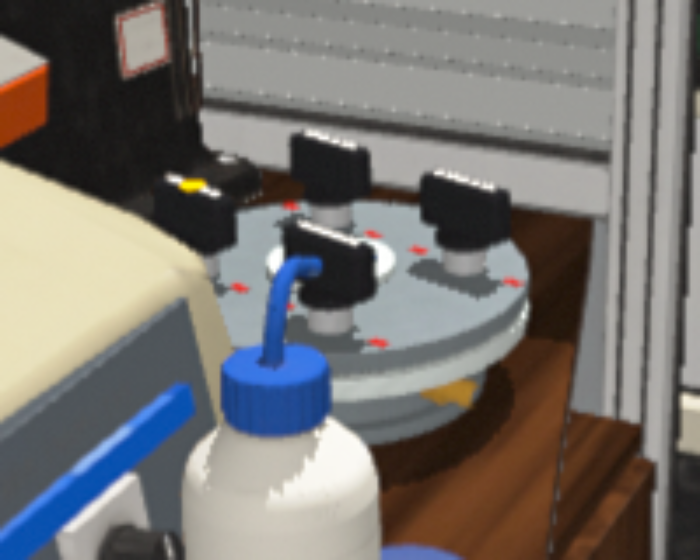

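All four bars lie parallel and point at their red marks in the top view (zoomed (287,165), (180,315), (435,270), (332,420)). The side view shows a flat cover, and the gripper is clear. Handing in.

Run:
```python
from h import *
st(); bot.sign_off()
```

```text
t26.90 tcp [300.6 -50.5 329.6] yaw179.9 F [ 0.6 -0.7  0. ] T [-0.01 -0.06  0.01] op0.504
the job is handed in; nothing more can be done
```

All three loose knobs are home and the cover looks flat in the side view. I turned knob_3, diagonally across from the yellow dot, clockwise to its stop first, then the two neighbours one after the other. I handed the job in at 26.9 s with the gripper open and clear of everything.

- **Stops:** the twisting force rose by about 0.5 N m at each knob as it met its stop. On knob_3 the grip slipped on the bar just after the stop; I opened the gripper there and did not turn it back.
- **Final angles (top view):** knob_3 measured 147.8° and its neighbours 147.2° and 147.5°. The home direction is about 147°, from knob_1's line and the red marks. The spread is close to what I can resolve in the picture. Knob_3 reads highest, up to about 1° off, and I did not turn it again because it had clearly met its stop.
- **Forces:** the tool force stayed low in every reading, 12 N at most.

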